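# Jack up the front of a bench centrifuge and hold the handle down

## Robot

A 6-joint arm with a two-finger parallel gripper is mounted at the origin on the work surface. World frame = base frame: x ahead of the robot, y to its left, z up, the work surface at z = 0. Lengths are in m, angles in rad, forces in N, time in s.
With the tool pointing down it reaches from about 0.35 to 0.975 m from the base axis. Payload 4.9 kg.
Tool frame: the origin (TCP) lies at the very end of the fingers, on their centre line; the grasp point (between the pads) lies 19 mm behind it (ctrl.pinch_z is the distance from the TCP to the grasp point, in m); z points along the fingers, y is the direction in which the jaws open and shut (so a half turn about z gives the same grasp; the last joint's range is limited). The gripper opens to 85 mm and grips with 20 to 120 N. Pads are 22 mm wide; open, the fingers measure 114 mm over their backs; the gripper's body (76 mm by 85 mm) begins 54 mm behind the grasp point. The pads swing forward as they close: fully open they stand 13 mm farther back than shut.
Start: joints at [-1.302, 0.053, 1.613, -0, 1.476, -0.119], TCP at [0.236, -0.579, 0.231] pointing down, gripper open.
Joint ranges: [-3.01, 3.01], [-1.01, 2.22], [0.06, 2.58], [-1.02, 4.17], [0.09, 2.62], [-3.14, 3.14]. Speed limits (rad/s): [2.57, 2.57, 3.14, 3.14, 3.14, 3.14].

## Interface

Orientations are given as a rotation vector (axis times angle).
In Python, from station import ctrl gives the robot as it stands.
- The arm moves only by the tool carry_out, never from a script. Its argument "series" is a list of rows, each a list of 7 numbers: the shift along the world's x, y, z each as a share of 0.025 m, from -1 to 1, then the turn, a rotation vector about the world's x, y, z each as a share of 0.1 rad, from -1 to 1, then the opening, from 0 (shut) to 1 (fully open). A call has 1 to 12 rows; each row shifts and turns the commanded pose from where the row before left it; what a row does not reach is not made up. A row lasts 1/10 s, in which the tool goes at most 50 mm and 8.59 degrees, less where a joint would pass 70% of its speed; a pose out of reach is approached as far as the arm can. A call with a number of a shift or a turn outside -1 to 1 is refused whole. A call with a gripper value outside its range is refused whole. The fingers move at their own pace and stop on an object; "grip_force" is the grip in N (left out, the last holds). Time passes only in rows, so rows that do not move let the fingers close. It gives the time, the measured TCP pose, the force and the opening at its end, in the units of the state.
- ctrl.get_obs(): the state, without advancing time (a new reading comes with each control period).
- ctrl.get_image(name): name is "scene" or "top"; returns a dict with "frame" (420x560x3 uint8, blue, green, red), "fx", "fy", "cx", "cy" (pixels), "R" (3x3) and "t" (3): a world point X has camera coordinates R X + t. Camera axes: x right, y down, z forward; pixel columns grow to the right and rows downward; lengths in m; the calibration is good to about 2 mm. A picture is of the moment at which its call begins. There is no depth.
- ctrl.finish_job(): hands the job in, once; it reports no verdict.
Trained networks look in a picture, given as the dict that the camera call returned (one of the last four; its "shot" number tells which), for a name from the list of things; names that differ only in an ending like _2 or _b are one class to them, and where a whole thing is asked for, a point or a joint stands for the part that bears it (a point fixed in the world has none). Each returns a list of dicts, best first, with "p" (0 to 1); they miss things now and then, are a little off and sometimes report something else, mostly with a low value. They report only what shows in the picture. A call takes as long as a camera call. They do not tell look-alikes from the thing itself.
- ctrl.trace(picture, name): "mask" (420x560 bool, what is visible of it) and "rect" ([left, top, width, height] as shares, 0 to 1, of the picture: columns of its width, rows of its height, round what is visible of it).
- ctrl.mark_of(picture, name): "position" ([column, row] as shares, 0 to 1, of the picture: columns of its width, rows of its height: a listed point, or the origin of a listed thing).
The state is a dict: "t": time; "q": joint angles; "dq": joint speeds; "effort": joint torques, N m; "tool_pos": TCP position; "tool_rot": TCP orientation; "contact_force": force on the tool from outside, world axes, zero at the start; "wrist_torque": the same for the moment, N m; "opening": finger opening in m.
Only numpy, scipy, OpenCV 4.12 (cv2) and the standard library are available. Lean on these libraries where they do the work, as an engineer would, in place of code of your own. Each camera call takes 0.05 s, during which the arm holds its last target.

## Task

The front feet of the bench centrifuge need levelling: pick the extension sleeve that just passes under the lift pad of its stand and stand it upright in the cup of the jack's saddle, then set the jack on the bench with its saddle squarely under the lift pad. Pump the handle with full strokes until the front of the stand is raised by about a centimetre, and finish on a down-stroke: the program ends still pressing the handle fully down, so that the raised stand is kept there on the sleeve. Do not touch the centrifuge or its stand, and leave the other two sleeves, the glassware, the spanner and the spare foot where they are.

Things in the scene. Friction and masses are not known exactly. Their poses are not given: they have to be found in the camera images.
- sleeve_short_center (a point): plain steel extension sleeve, upright solid-ended cylinder 29 mm in diameter and 25 mm tall; point at its centre, half-way up, z along its axis
- sleeve_mid_center (a point): the same, 29 mm in diameter and 37 mm tall; point at its centre, half-way up, z along its axis
- sleeve_long_center (a point): the same, 29 mm in diameter and 49 mm tall; point at its centre, half-way up, z along its axis
- jack: loose aluminium ratchet jack, 0.9 kg; origin at its underside below the saddle's axis, x out of the saddle end, z up, handle to -x. Base plate 8 mm thick, 76 mm wide, x -128 to +38 mm; round housing 50 mm wide at the origin, 52 mm tall; two upright cheek plates to grip it across: 48 mm over both, x -123 to -19, z 8 to 66 mm; centre of mass x -43, z 31 mm
- jack_grip (a point): point midway between the two cheek plates, at x = -75, z = 40 mm in the jack's frame, axes as the jack's; the cheeks reach 26 mm above and 32 mm below it
- saddle (a point): centre of the floor of the jack's saddle cup (axes as the jack's), 61 mm above the bench with the ram down; the cup is 35 mm wide inside, 45 mm outside, its rim 8 mm above the floor. A sleeve stands in it with 3 mm to spare all round. With the ram down it is 43 mm below the lift pad
- jack_ram (a joint): lift of the jack's ram and saddle, m: 0 down, 0.024 at most. A ratchet holds it every 5 mm (0.005, 0.010, 0.015, 0.020; it settles up to 2 mm lower under load); each full down-stroke of the handle raises it one notch, and 1 to 3 mm beyond the notch while the handle is kept down
- jack_handle (a joint): pump handle angle, rad: 0 at rest (raised 0.42 above level), 0.25 fully pressed against its stop (0.17 above level); springs right back up when let go. Needs 0.22 or more to catch the next notch; push at the grip 3 to 6 N free, 9 to 16 N under load. Pivot at x = -51, z = 34 mm in the jack's frame
- handle_end (a point): middle of the rubber grip on the handle's axis, 135 mm from the pivot; the grip is 23 mm in diameter, from 97 to 160 mm from the pivot. At rest it is 89 mm above the bench, fully pressed 57 mm
- centrifuge: white centrifuge on a steel stand, about 5 kg; origin on the bench under its middle, front faces -x. It only tips up about its rear feet (170 mm behind the origin). Stand 340 mm wide; front rail 30 x 30 mm along y at x = -170 mm, underside 110 mm up; front legs at y = -150 and +150 mm; housing up to 315 mm, its front 35 mm behind the rail's front face
- lift_pad (a point): centre of the underside of the lift pad, a steel disc 28 mm in diameter and 6 mm thick welded under the middle of the front rail (a dark plate folded over the rail marks it), axes as the centrifuge's; 104 mm above the bench before lifting, open to the front
- amber_bottle: loose amber glass jar, 52 mm in diameter, 85 mm tall, origin at its base
- beaker: loose glass beaker, 68 mm at the rim, 85 mm tall, origin at its base
- spanner: loose steel spanner lying flat, about 150 mm long along its x
- spare_foot: loose spare levelling foot: rubber disc 42 mm in diameter with an upright threaded stud 12 mm thick, 52 mm tall in all, origin at its base
Things that resemble listed ones, but are neither listed nor needed, are in the scene too. Leave any yellow look-alike of the part that bears sleeve_mid_center alone.

How it is judged:
By the outcome, as a careful person would: the job done as asked, in the order asked, and still so for the second after the job is handed in, while the arm keeps its last pose, push and grip.
It also fails if it takes over 67 s, if anything falls off the work surface, if the arm or the gripper's body presses on something with over 40 N, if the wrist force passes 120 N, or if a joint passes its speed limit or range.

## Working session

There is one attempt and no reset: what is moved stays moved. The work goes in short steps, Python scripts to look and compute and a tool call to move; the robot and the scene stay as the last step left them, time stands still between calls to the robot, and variables do not carry over. Pictures are saved under pics/ and viewed, and the job is handed in when it is done.

Besides the shell and the picture viewer there is one more tool, called after "Request:" by a JSON object that holds its "api" and its "payload", one argument or row to a line. carry_out: Moves the arm, as the interface text tells. Shift numbers are shares of 0.025 m and turn numbers shares of 0.1 rad, none past 1 either way. Its arguments: {"type":"object","properties":{"series":{"type":"array"},"grip_force":{"type":"number"}},"required":["series"]}

```bash
ls; mkdir -p pics; python3 - <<'E'
from station import ctrl
import cv2,numpy as np
print(ctrl.get_obs(), ctrl.pinch_z)
for n in("scene","top"):
    im=ctrl.get_image(n); cv2.imwrite(f"pics/{n}0.png",im["frame"])
    print(n,im["fx"],im["fy"],im["cx"],im["cy"],im["R"],im["t"], -np.array(im["R"]).T@im["t"])
    for k in ["sleeve_short_center","sleeve_mid_center","sleeve_long_center","jack_grip","saddle","handle_end","lift_pad","jack","centrifuge","amber_bottle","beaker","spanner","spare_foot"]:
        r=ctrl.mark_of(im,k)
        print(k,[(round(a["p"],2),round(a["position"][0]*560),round(a["position"][1]*420)) for a in r])
print(ctrl.get_obs()["t"])
E
```

```text
pics
{'t': 0.0, 'q': array([-1.30200517e+00,  5.33413642e-02,  1.61430913e+00,  1.00077796e-05,
        1.47601462e+00, -1.18986308e-01]), 'dq': array([ 0.00024776,  0.00103293, -0.00024679,  0.00043884,  0.00055384,
       -0.00012419]), 'effort': array([ 2.76970604e-04, -3.93687952e+01, -3.70174778e+01, -2.23012546e-05,
        7.21916513e-03, -1.78955304e-06]), 'tool_pos': array([ 0.23617395, -0.57797561,  0.2300636 ]), 'tool_rot': array([-3.08069835e+00, -6.04910349e-01,  2.27855483e-04]), 'contact_force': array([ 1.24785153, -0.77186324,  0.60001531]), 'wrist_torque': array([ 0.02711039, -0.07691295, -0.01540136]), 'opening': 0.08548385985603404} 0.0187
scene 459.57261366972494 459.57261366972494 283.4422943371774 204.4773787611882 [[-0.32827967  0.94445758 -0.01524288]
 [ 0.76377247  0.25591221 -0.59258801]
 [-0.55577339 -0.20617669 -0.80536148]] [ 0.16026236 -0.34925163  1.41178376] [1.10399151 0.22909365 0.93247679]
sleeve_short_center [(0.62, 369, 208), (0.35, 426, 256)]
sleeve_mid_center [(0.71, 402, 200), (0.63, 410, 223), (0.6, 431, 256)]
sleeve_long_center [(0.76, 429, 2
[... 393 characters left out ...]
1134 288.3132561384154 203.3829798903847 [[-0.01912482 -0.99981643 -0.00115833]
 [-0.99091411  0.01910878 -0.13313183]
 [ 0.13312953 -0.00139831 -0.99109766]] [0.02080328 0.53508286 1.33875415] [0.35239131 0.01244668 1.39809676]
sleeve_short_center [(0.57, 227, 246)]
sleeve_mid_center [(0.58, 191, 237), (0.55, 201, 263), (0.35, 263, 232)]
sleeve_long_center [(0.42, 172, 218)]
jack_grip [(0.62, 261, 162), (0.56, 360, 183)]
saddle [(0.64, 283, 169)]
handle_end [(0.57, 224, 153), (0.38, 187, 183)]
lift_pad [(0.7, 361, 183)]
jack [(0.56, 284, 169)]
centrifuge []
amber_bottle [(0.7, 261, 227)]
beaker [(0.76, 191, 181), (0.66, 306, 239)]
spanner [(0.85, 303, 238)]
spare_foot [(0.43, 203, 217)]
1.4
```

View pics/scene0.png

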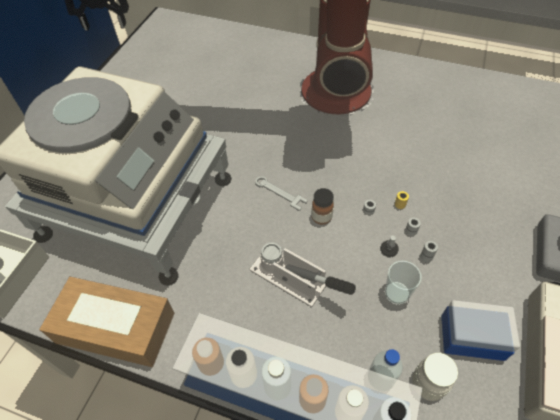

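View pics/top0.png

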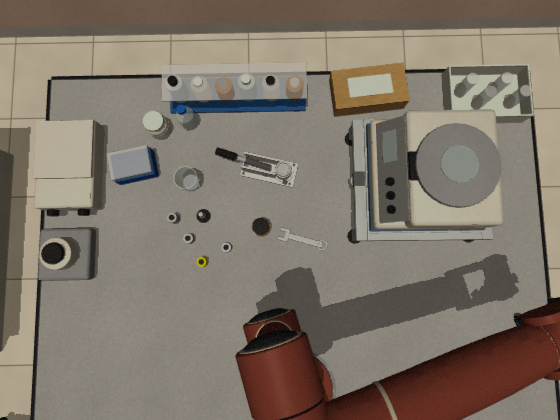

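```bash
cat > h.py <<'E'
import numpy as np
C={"scene":dict(f=459.57261366972494,cx=283.4422943371774,cy=204.4773787611882,R=np.array([[-0.32827967,0.94445758,-0.01524288],[0.76377247,0.25591221,-0.59258801],[-0.55577339,-0.20617669,-0.80536148]]),t=np.array([0.16026236,-0.34925163,1.41178376])),
"top":dict(f=464.87349556601134,cx=288.3132561384154,cy=203.3829798903847,R=np.array([[-0.01912482,-0.99981643,-0.00115833],[-0.99091411,0.01910878,-0.13313183],[0.13312953,-0.00139831,-0.99109766]]),t=np.array([0.02080328,0.53508286,1.33875415]))}
def ray(c,u,v):
    c=C[c];d=c["R"].T@np.array([(u-c["cx"])/c["f"],(v-c["cy"])/c["f"],1]);return -c["R"].T@c["t"],d
def at(c,u,v,z):
    o,d=ray(c,u,v);return o+d*(z-o[2])/d[2]
def px(c,X):
    c=C[c];p=c["R"]@np.array(X)+c["t"];return c["f"]*p[0]/p[2]+c["cx"],c["f"]*p[1]/p[2]+c["cy"]
def tri(u1,u2):
    (o1,d1),(o2,d2)=ray("scene",*u1),ray("top",*u2)
    A=np.stack([d1,-d2],1);s=np.linalg.lstsq(A,o2-o1,rcond=None)[0]
    a,b=o1+s[0]*d1,o2+s[1]*d2;return (a+b)/2,np.linalg.norm(a-b)
E
python3 - <<'E'
import cv2
a=cv2.imread("pics/scene0.png")[170:320,220:470];b=cv2.imread("pics/top0.png")[130:290,150:390]
cv2.imwrite("pics/sc.png",cv2.resize(a,None,fx=3.2,fy=3.2,interpolation=2));cv2.imwrite("pics/tc.png",cv2.resize(b,None,fx=3.2,fy=3.2,interpolation=2))
E
```

```text
(no output)
```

View pics/sc.png

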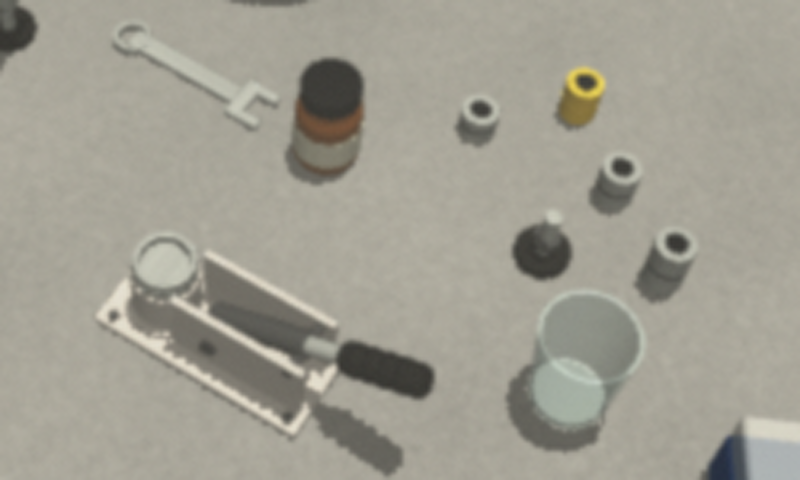

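View pics/tc.png

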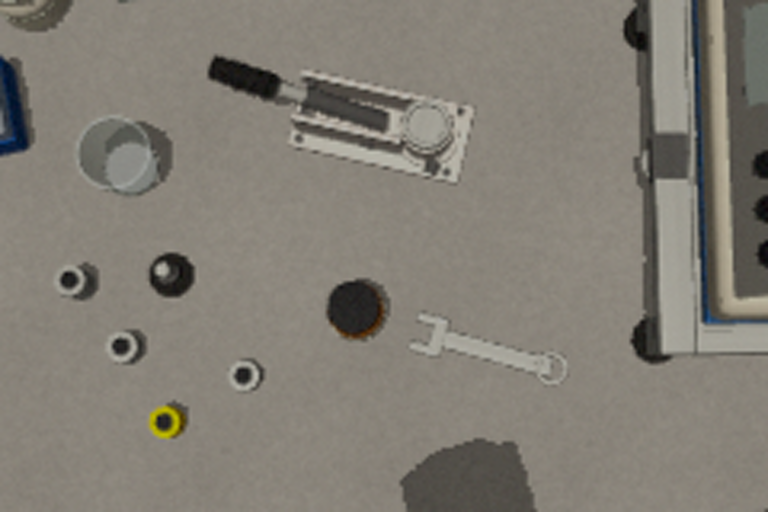

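```bash
python3 - <<'E'
from h import *
S=lambda u,v:(u/3.2+220,v/3.2+170)
T=lambda u,v:(u/3.2+150,v/3.2+130)
np.set_printoptions(precision=4,suppress=True)
for n,s,t in [("short",(480,108),(245,375)),("mid",(622,168),(124,346)),("long",(676,243),(71,281)),("yel",(585,82),(166,421)),("rim",(166,262),(428,127)),("grip tip",(420,375),(222,67))]:
    print(n,*tri(S(*s),T(*t)))
print("corners",[at("top",*T(*p),0.008) for p in [(303,70),(473,107),(458,183),(290,146)]])
print("rim",at("top",*T(428,127),.069),at("scene",*S(166,262),.069))
print("rail plate top z.14",at("top",*T(670,157),.14),"plate corners",[at("top",*T(*p),.141) for p in [(655,134),(688,134),(655,178),(688,178)]])
print("legs",[at("top",*T(*p),.0) for p in [(652,30),(652,342)]])
E
python3 - <<'E'
import cv2
a=cv2.imread("pics/scene0.png")[120:300,120:270];b=cv2.imread("pics/top0.png")[110:250,330:430]
cv2.imwrite("pics/sc2.png",cv2.resize(a,None,fx=3.2,fy=3.2,interpolation=2));cv2.imwrite("pics/tc2.png",cv2.resize(b,None,fx=4,fy=4,interpolation=2))
E
```

```text
short [0.41   0.1957 0.0266] 0.0024314084491907475
mid [0.4381 0.3058 0.0362] 0.0036989438379945562
long [0.4977 0.3515 0.048 ] 0.002377700050946915
yel [0.3693 0.2661 0.038 ] 0.002722197573504267
rim [0.6319 0.023  0.0596] 0.0019931702061953514
grip tip [0.6808 0.2074 0.1021] 0.00574084399334485
corners [array([0.7009, 0.141 , 0.008 ]), array([ 0.6616, -0.0209,  0.008 ]), array([ 0.5884, -0.005 ,  0.008 ]), array([0.6271, 0.1539, 0.008 ])]
rim [0.6302 0.022  0.069 ] [0.6367 0.0262 0.069 ]
rail plate top z.14 [ 0.5851 -0.186   0.14  ] plate corners [array([ 0.6052, -0.1737,  0.141 ]), array([ 0.6047, -0.2021,  0.141 ]), array([ 0.5669, -0.1722,  0.141 ]), array([ 0.5663, -0.2005,  0.141 ])]
legs [array([ 0.7359, -0.1956,  0.    ]), array([ 0.4349, -0.1842,  0.    ])]
```

View pics/sc2.png

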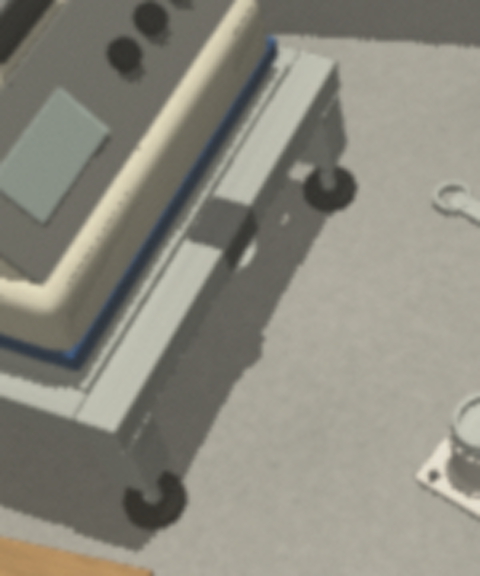

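View pics/tc2.png

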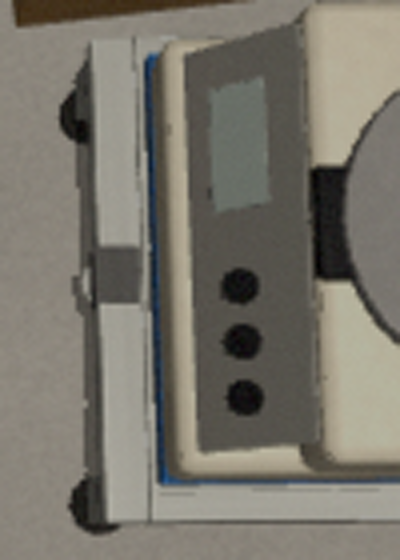

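```bash
python3 - <<'E'
from station import ctrl
import numpy as np,pickle
out={}
for n in("scene","top"):
    im=ctrl.get_image(n); out[n]=im["frame"]
    for k in ["sleeve_mid_center","jack","centrifuge"]:
        r=ctrl.trace(im,k); out[n,k]=r
        print(n,k,[(round(a["p"],2),(np.array(a["rect"])*[560,420,560,420]).round(),a["mask"].sum()) for a in r])
pickle.dump(out,open("masks.pkl","wb"))
E
cat > fit.py <<'E'
from h import *
import cv2
from scipy.optimize import minimize
def circ(r,z,x0=0,y0=0,n=32):
    a=np.linspace(0,2*np.pi,n,endpoint=False);return np.stack([x0+r*np.cos(a),y0+r*np.sin(a),np.full(n,z)],1)
def box(x0,x1,y0,y1,z0,z1): return np.array([[x,y,z] for x in(x0,x1) for y in(y0,y1) for z in(z0,z1)])
def cyl(r,z0,z1): return np.vstack([circ(r,z0),circ(r,z1)])
def capsule(ang,s0,s1,r):
    a=np.linspace(0,2*np.pi,24,endpoint=False)
    u=np.array([-np.cos(ang),0,np.sin(ang)]);v=np.array([0,1,0]);w=np.cross(u,v);p=np.array([-.051,0,.034])
    return np.vstack([p+u*s+r*(np.cos(b)*v+np.sin(b)*w) for s in(s0,s1) for b in a])
SLEEVE=[cyl(.0145,0,.037)]
def JACK(ang=.42,ram=0): return [box(-.128,.038,-.038,.038,0,.008),cyl(.025,.008,.052),cyl(.0225,.052+ram,.069+ram),box(-.123,-.019,.020,.024,.008,.066),box(-.123,-.019,-.024,-.020,.008,.066),capsule(ang,.097,.160,.0115),capsule(ang,0,.097,.007)]
SC=8
def sil(cam,parts,x,y,yaw,z0,roi):
    l,t,w,h=roi;m=np.zeros((h*SC,w*SC),np.uint8);c,s=np.cos(yaw),np.sin(yaw)
    for P in parts:
        X=np.stack([x+c*P[:,0]-s*P[:,1],y+s*P[:,0]+c*P[:,1],z0+P[:,2]],1)
        cc=C[cam];q=X@cc["R"].T+cc["t"];uv=cc["f"]*q[:,:2]/q[:,2:]+[cc["cx"],cc["cy"]]
        uv=((uv+.5-[l,t])*SC)
        hull=cv2.convexHull(np.round(uv*16).astype(np.int32))
        cv2.fillConvexPoly(m,hull,1,shift=4)
    return cv2.resize(m.astype(np.float32),(w,h),interpolation=cv2.INTER_AREA)
def fit(masks,parts,p0,z0=0,yaw=True,step=.006):
    rois={}
    for k,m in masks.items():
        ys,xs=np.nonzero(m);l,t=max(xs.min()-15,0),max(ys.min()-15,0);rois[k]=(l,t,xs.max()+15-l,ys.max()+15-t)
    def cost(p):
        e=0
        for k,m in masks.items():
            l,t,w,h=rois[k];M=m[t:t+h,l:l+w].astype(float);S=sil(k,parts,p[0],p[1],p[2] if yaw else 0,z0,(l,t,M.shape[1],M.shape[0]))
            e+=np.abs(M-S).sum()/M.sum()
        return e
    n=3 if yaw else 2;s=np.vstack([p0[:n]]+[np.array(p0[:n])+np.eye(n)[i]*(step if i<2 else .08) for i in range(n)])
    r=minimize(cost,p0[:n],method="Nelder-Mead",options=dict(initial_simplex=s,xatol=1e-4,fatol=1e-4));return r.x,r.fun
E
python3 - <<'E'
from fit import *
import pickle
np.set_printoptions(precision=4,suppress=True)
o=pickle.load(open("masks.pkl","rb"))
def near(r,uv): 
    return min(r,key=lambda a:np.hypot(*(np.array(a["rect"][:2])+np.array(a["rect"][2:])/2)*[560,420]-uv) if 0 else np.linalg.norm((np.array(a["rect"][:2])+np.array(a["rect"][2:])/2)*[560,420]-np.array(uv)))["mask"]
for k,parts,ps,p0,yw in [("sleeve_mid_center",SLEEVE,{"scene":(413,226),"top":(189,238)},[.438,.306],False),("jack",JACK(),{"scene":(303,276),"top":(256,165)},[.632,.023,-1.81],True)]:
    M={c:near(o[c,k],ps[c]) for c in ps}
    for sub in (["scene"],["top"],["scene","top"]):
        print(k,sub,*fit({c:M[c] for c in sub},parts,p0,yaw=yw))
E
```

```text
scene sleeve_mid_center [(0.71, array([403., 217.,  17.,  20.]), np.int64(208)), (0.45, array([394., 192.,  13.,  15.]), np.int64(150))]
scene jack [(0.79, array([248., 240., 108.,  65.]), np.int64(2981))]
scene centrifuge [(0.59, array([  0.,  66., 232., 219.]), np.int64(30419))]
top sleeve_mid_center [(0.47, array([183., 235.,  13.,   8.]), np.int64(100))]
top jack [(0.78, array([217., 148.,  85.,  40.]), np.int64(1537))]
top centrifuge [(0.89, array([345., 106., 158., 137.]), np.int64(18762))]
sleeve_mid_center ['scene'] [0.4364 0.3066] 0.07504507211538461
sleeve_mid_center ['top'] [0.4391 0.3076] 0.09359375
sleeve_mid_center ['scene', 'top'] [0.4382 0.307 ] 0.24314302884615385
jack ['scene'] [ 0.6325  0.0231 -1.8256] 0.043672425360617245
jack ['top'] [ 0.6356  0.0245 -1.82  ] 0.05779318477553676
jack ['scene', 'top'] [ 0.6344  0.0232 -1.8202] 0.12521667944913317
```

```bash
python3 - <<'E'
from h import *
np.set_printoptions(precision=4,suppress=True)
T=lambda u,v:at("top",u/4+330-.5+.125,v/4+110-.375,.14)
S=lambda u,v,z=.14:at("scene",u/3.2+120-.35,v/3.2+120-.35,z)
for n,a,b in [("top",T(93,38),T(107,520)),("scene",S(120,432),S(337,63))]:
    d=a-b;print(n,a,b,np.linalg.norm(d),"mid front edge",(a+b)/2,"front dir",np.arctan2(d[0],-d[1]))
print("top back edge",T(135,38),T(150,520))
print("plate top",T(96,246),T(138,246),T(98,302),T(140,302), "plate scene", S(205,198),S(252,208),S(190,240),S(235,252), "face bottom", S(258,238,.11),S(232,268,.11))
for p in[(193,202),]: print("mark scene",at("scene",193,202,.104),"top",at("top",361,183,.104))
# project predicted pad disc
E
```

```text
top [ 0.7558 -0.1745  0.14  ] [ 0.4191 -0.1713  0.14  ] 0.33671404185264064 mid front edge [ 0.5874 -0.1729  0.14  ] front dir 1.5612652242037666
scene [ 0.7542 -0.1716  0.14  ] [ 0.4186 -0.1704  0.14  ] 0.3356568630331586 mid front edge [ 0.5864 -0.171   0.14  ] front dir 1.5671545857504638
top back edge [ 0.7552 -0.2039  0.14  ] [ 0.4185 -0.2003  0.14  ]
plate top [ 0.6076 -0.171   0.14  ] [ 0.607  -0.1999  0.14  ] [ 0.5685 -0.1709  0.14  ] [ 0.5679 -0.1997  0.14  ] plate scene [ 0.5678 -0.2058  0.14  ] [ 0.5655 -0.1707  0.14  ] [ 0.6044 -0.1989  0.14  ] [ 0.604  -0.1651  0.14  ] face bottom [ 0.5685 -0.17    0.11  ] [ 0.5984 -0.1759  0.11  ]
mark scene [ 0.5905 -0.1788  0.104 ] top [ 0.5803 -0.1958  0.104 ]
```

```bash
python3 - <<'E'
from station import ctrl
from scipy.spatial.transform import Rotation as R
import numpy as np
o=ctrl.get_obs();print(o["t"],o["tool_pos"]);print(R.from_rotvec(o["tool_rot"]).as_matrix().round(3)); print(np.degrees(o["q"]))
E
```

```text
1.8 [ 0.23632724 -0.57858306  0.23130901]
[[ 0.926  0.378  0.   ]
 [ 0.378 -0.926 -0.   ]
 [-0.     0.    -1.   ]]
[-7.46003586e+01  3.01928392e+00  9.24120528e+01 -7.81623305e-05
  8.45678226e+01 -6.81936770e+00]
```

Request:
{"api": "carry_out", "payload": {
  "series": [
    [0.28,0.8,0.97,0,0,0,0.65],
    [0.28,0.8,0.97,0,0,0,0.65],
    [0.28,0.8,0.97,0,0,0,0.65],
    [0.28,0.8,0.97,0,0,0,0.65],
    [0.28,0.8,0.97,0,0,0,0.65],
    [0.28,0.8,0.97,0,0,0,0.65],
    [0.28,0.8,0.97,0,0,0,0.65],
    [0.28,0.8,0.97,0,0,0,0.65],
    [0.28,0.8,0.97,0,0,0,0.65],
    [0.25,1,0,0,0,0,0.65],
    [0.25,1,0,0,0,0,0.65],
    [0.25,1,0,0,0,0,0.65]
  ],
  "grip_force": 40
}}

```text
t: 3.0
tool_pos: [0.3182, -0.3226, 0.45]
tool_rot: [3.082, 0.605, 0.001]
contact_force: [-0.1, 0.5, -0.2]
opening: 0.0552
```

Request:
{"api": "carry_out", "payload": {
  "series": [
    [0.25,1,0,0,0,0,0.65],
    [0.25,1,0,0,0,0,0.65],
    [0.25,1,0,0,0,0,0.65],
    [0.25,1,0,0,0,0,0.65],
    [0.25,1,0,0,0,0,0.65],
    [0.25,1,0,0,0,0,0.65],
    [0.25,1,0,0,0,0,0.65],
    [0.25,1,0,0,0,0,0.65],
    [0.25,1,0,0,0,0,0.65],
    [0.25,1,0,0,0,0,0.65],
    [0.25,1,0,0,0,0,0.65],
    [0.25,1,0,0,0,0,0.65]
  ]
}}

```text
t: 4.2
tool_pos: [0.3931, -0.0225, 0.4498]
tool_rot: [3.082, 0.605, 0.001]
contact_force: [-0.2, 0.1, -0.1]
opening: 0.0555
```

Request:
{"api": "carry_out", "payload": {
  "series": [
    [0.13,0.95,-1,0,0,0,0.65],
    [0.13,0.95,-1,0,0,0,0.65],
    [0.13,0.95,-1,0,0,0,0.65],
    [0.13,0.95,-1,0,0,0,0.65],
    [0.13,0.95,-1,0,0,0,0.65],
    [0.13,0.95,-1,0,0,0,0.65],
    [0.13,0.95,-1,0,0,0,0.65],
    [0.13,0.95,-1,0,0,0,0.65],
    [0.13,0.95,-1,0,0,0,0.65],
    [0.13,0.95,-1,0,0,0,0.65],
    [0.13,0.95,-1,0,0,0,0.65],
    [0.13,0.95,-1,0,0,0,0.65]
  ]
}}

```text
t: 5.4
tool_pos: [0.4321, 0.2625, 0.1488]
tool_rot: [-3.083, -0.606, -0.001]
contact_force: [-0.2, 0.0, 0.6]
opening: 0.0554
```

Request:
{"api": "carry_out", "payload": {
  "series": [
    [0.08,0.6,-0.6,0,0,0,0.65],
    [0.08,0.6,-0.6,0,0,0,0.65],
    [0.08,0.6,-0.6,0,0,0,0.65],
    [0,0,0,0,0,0,0.65]
  ]
}}

```text
t: 5.8
tool_pos: [0.4367, 0.3068, 0.1022]
tool_rot: [3.081, 0.608, -0.007]
contact_force: [-0.3, -1.2, 0.3]
opening: 0.0552
```

```bash
python3 - <<'E'
from station import ctrl
import cv2
a=ctrl.get_image("scene")["frame"][150:300,350:480];b=ctrl.get_image("top")["frame"][170:300,130:280]
cv2.imwrite("pics/sc3.png",cv2.resize(a,None,fx=4,fy=4,interpolation=2));cv2.imwrite("pics/tc3.png",cv2.resize(b,None,fx=4,fy=4,interpolation=2))
print(ctrl.get_obs()["tool_pos"])
E
```

```text
[0.43792018 0.3062621  0.1045124 ]
```

View pics/sc3.png

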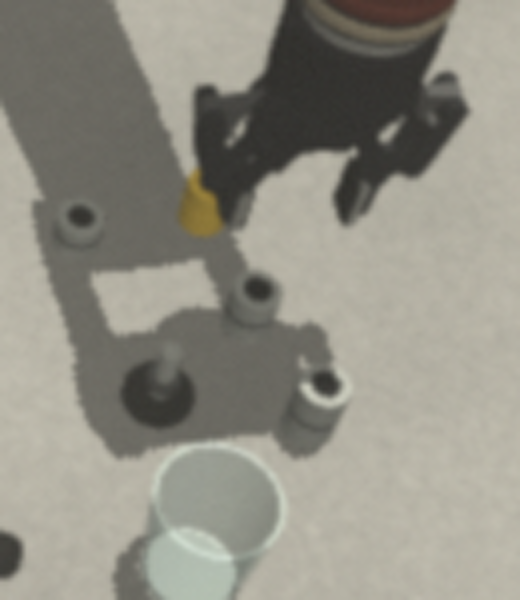

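View pics/tc3.png

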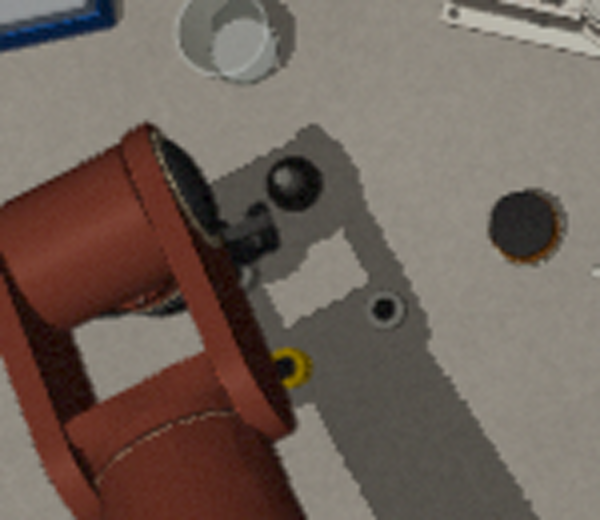

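```bash
python3 - <<'E'
from h import *
R=np.array([.378,-.926,0])
p=np.array([.4379,.3063,.1055])
for s in(-.0275,0,.0275): print(np.array(px("scene",p+R*s))*4-[1400,600]+1.5)
E
```

```text
[332.50558517 218.77851384]
[283.33305691 221.34134481]
[234.1097078  223.90682452]
```

Request:
{"api": "carry_out", "payload": {
  "series": [
    [0,0,-1,0,0,0,0.65],
    [0,0,-1,0,0,0,0.65],
    [0,0,-0.9,0,0,0,0.65],
    [0,0,-0.5,0,0,0,0.65],
    [0,0,-0.28,0,0,0,0.65],
    [0,0,0,0,0,0,0.65],
    [0,0,0,0,0,0,0.2],
    [0,0,0,0,0,0,0.2],
    [0,0,0,0,0,0,0.2],
    [0,0,0,0,0,0,0.2],
    [0,0,0,0,0,0,0.2]
  ],
  "grip_force": 40
}}

```text
t: 7.0
tool_pos: [0.4393, 0.307, 0.0142]
tool_rot: [-3.082, -0.605, -0.004]
contact_force: [-0.9, -0.5, 6.5]
opening: 0.0277
```

Request:
{"api": "carry_out", "payload": {
  "series": [
    [0,0,0.3,0,0,0,0.2],
    [0,0,1,0,0,0,0.2],
    [0,0,1,0,0,0,0.2],
    [0,0,1,0,0,0,0.2],
    [0,0,1,0,0,0,0.2],
    [0,0,1,0,0,0,0.2],
    [0,0,0,0,0,0,0.2]
  ]
}}

```text
t: 7.7
tool_pos: [0.44, 0.3075, 0.149]
tool_rot: [-3.081, -0.605, -0.011]
contact_force: [-0.2, -0.7, -1.7]
opening: 0.0275
```

```bash
python3 - <<'E'
from station import ctrl
import cv2
a=ctrl.get_image("scene")["frame"][130:280,340:480]
cv2.imwrite("pics/sc4.png",cv2.resize(a,None,fx=4,fy=4,interpolation=2))
o=ctrl.get_obs();print(o["tool_pos"],o["opening"],o["contact_force"],o["t"])
E
```

```text
[0.43886828 0.30689271 0.14655443] 0.027903761782545746 [ 0.06205558  0.05583806 -1.81429095] 7.75
```

View pics/sc4.png

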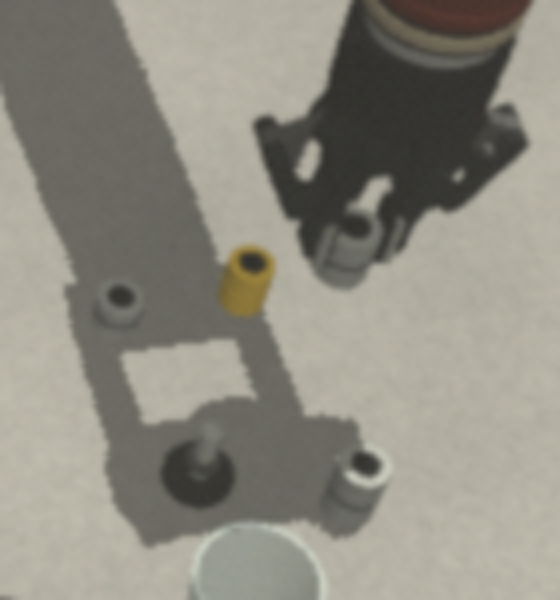

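Request:
{"api": "carry_out", "payload": {
  "series": [
    [0.65,-0.945,0.1,0,0,0.78,0.2],
    [0.65,-0.945,0.1,0,0,0.78,0.2],
    [0.65,-0.945,0,0,0,0.78,0.2],
    [0.65,-0.945,0,0,0,0.78,0.2],
    [0.65,-0.945,0,0,0,0.78,0.2],
    [0.65,-0.945,0,0,0,0.78,0.2],
    [0.65,-0.945,0,0,0,0.78,0.2],
    [0.65,-0.945,0,0,0,0.78,0.2],
    [0.65,-0.945,0,0,0,0.78,0.2],
    [0.65,-0.945,0,0,0,0.78,0.2],
    [0.65,-0.945,0,0,0,0.78,0.2],
    [0.65,-0.945,0,0,0,0.78,0.2]
  ]
}}

```text
t: 8.95
tool_pos: [0.632, 0.022, 0.1467]
tool_rot: [-2.473, -1.933, 0.005]
contact_force: [-0.7, -0.1, -1.9]
opening: 0.0276
```

Request:
{"api": "carry_out", "payload": {
  "series": [
    [0,0,-0.8,0,0,0,0.2],
    [0,0,-0.8,0,0,0,0.2],
    [0,0,0,0,0,0,0.2]
  ]
}}

```text
t: 9.25
tool_pos: [0.6289, 0.0229, 0.1033]
tool_rot: [-2.473, -1.925, 0.013]
contact_force: [-1.2, 0.2, -2.4]
opening: 0.0275
```

```bash
python3 - <<'E'
from station import ctrl
import cv2
from scipy.spatial.transform import Rotation as R
a=ctrl.get_image("scene")["frame"][180:320,210:370];b=ctrl.get_image("top")["frame"][110:230,200:340]
cv2.imwrite("pics/sc5.png",cv2.resize(a,None,fx=4.5,fy=4,interpolation=2));cv2.imwrite("pics/tc5.png",cv2.resize(b,None,fx=4,fy=4,interpolation=2))
o=ctrl.get_obs();print(o["tool_pos"],o["opening"],o["contact_force"],o["t"],R.from_rotvec(o["tool_rot"]).as_matrix().round(3))
E
```

```text
[0.63153646 0.02310228 0.10770298] 0.027828597794568626 [ 0.32941714  0.09183333 -1.49515482] 9.35 [[ 0.244  0.97  -0.004]
 [ 0.97  -0.244  0.   ]
 [-0.001 -0.004 -1.   ]]
```

View pics/sc5.png

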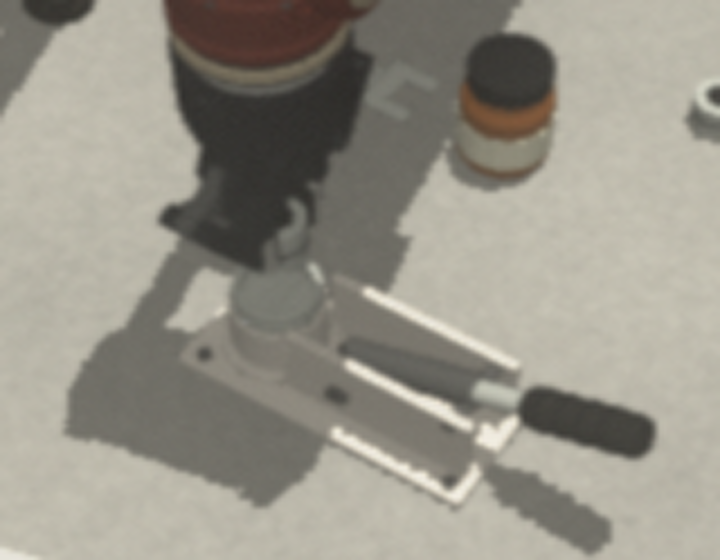

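View pics/tc5.png

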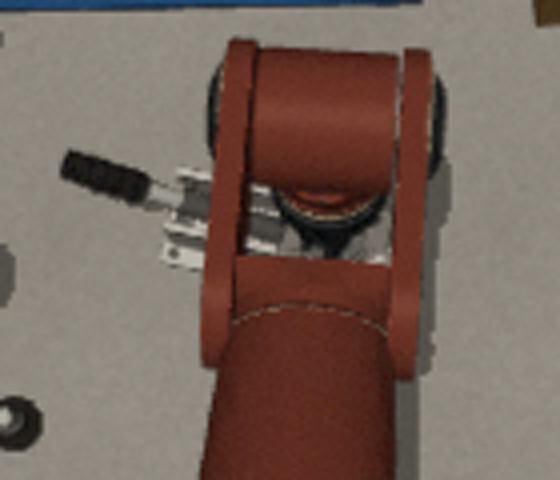

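Request:
{"api": "carry_out", "payload": {
  "series": [
    [0.06,0.02,-0.6,0,0,0,0.2],
    [0,0,-0.3,0,0,0,0.2],
    [0,0,-0.2,0,0,0,0.2],
    [0,0,-0.12,0,0,0,0.2],
    [0,0,0,0,0,0,0.2]
  ]
}}

```text
t: 9.85
tool_pos: [0.6343, 0.0235, 0.079]
tool_rot: [-2.478, -1.931, 0.001]
contact_force: [-0.6, -0.8, -0.9]
opening: 0.0275
```

Request:
{"api": "carry_out", "payload": {
  "series": [
    [0,0,-0.1,0,0,0,0.2],
    [0,0,-0.08,0,0,0,0.2],
    [0,0,-0.04,0,0,0,0.2],
    [0,0,0,0,0,0,0.2]
  ]
}}

```text
t: 10.25
tool_pos: [0.635, 0.0234, 0.0752]
tool_rot: [2.478, 1.931, 0.001]
contact_force: [-2.4, -0.2, 3.7]
opening: 0.0275
```

Request:
{"api": "carry_out", "payload": {
  "series": [
    [0,0,0,0,0,0,0.4],
    [0,0,0,0,0,0,0.6],
    [0,0,0,0,0,0,0.7],
    [0,0,0,0,0,0,0.7],
    [0,0,0.5,0,0,0,0.7],
    [0,0,1,0,0,0,0.7],
    [0,0,1,0,0,0,0.7],
    [0,0,1,0,0,0,0.7],
    [0,0.6,0.5,0,0,0,0.9],
    [0,1,0,0,0,0,1],
    [0,1,0,0,0,0,1]
  ]
}}

```text
t: 11.35
tool_pos: [0.6348, 0.0898, 0.1752]
tool_rot: [2.478, 1.93, 0.002]
contact_force: [-0.0, 0.6, -0.7]
opening: 0.0857
```

```bash
cat > snap.py <<'E'
from station import ctrl
import cv2,sys,pickle
from scipy.spatial.transform import Rotation as R
n,cam,l,t,w,h=sys.argv[1],sys.argv[2],*map(int,sys.argv[3:7])
im=ctrl.get_image(cam);f=im["frame"];pickle.dump(f,open(f"f_{n}.pkl","wb"))
s=min(780/w,590/h);cv2.imwrite(f"pics/{n}.png",cv2.resize(f[t:t+h,l:l+w],None,fx=s,fy=s,interpolation=2))
o=ctrl.get_obs();print("scale",s,o["t"],o["tool_pos"],o["contact_force"],o["opening"],R.from_rotvec(o["tool_rot"]).as_matrix()[:2,:2].round(3).tolist())
E
python3 snap.py sc6 scene 210 170 160 130
```

```text
scale 4.538461538461538 11.4 [0.63425365 0.0936462  0.17464765] [-0.37802827  2.70143799 -0.4659725 ] 0.08545807914517006 [[0.242, 0.97], [0.97, -0.242]]
```

View pics/sc6.png

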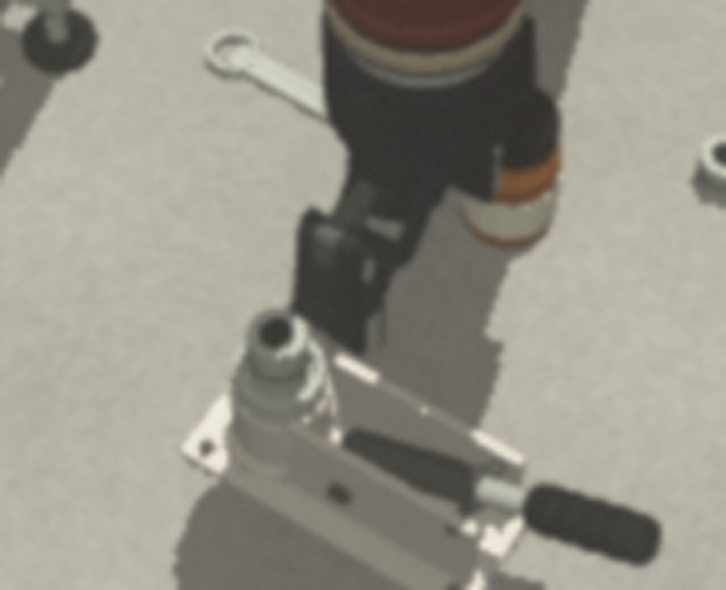

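Request:
{"api": "carry_out", "payload": {
  "series": [
    [0.36,0.15,-0.4,0,0,0,1],
    [0.36,0.15,-0.8,0,0,0,1],
    [0,0,-1,0,0,0,1],
    [0,0,-1,0,0,0,1],
    [0,0,-0.6,0,0,0,1],
    [0,0,0,0,0,0,1]
  ]
}}

```text
t: 12.0
tool_pos: [0.6504, 0.0956, 0.075]
tool_rot: [-2.475, -1.928, 0.008]
contact_force: [-0.3, 0.6, -1.2]
opening: 0.0852
```

```bash
python3 snap.py sc7 scene 230 190 140 120
```

```text
scale 4.916666666666667 12.05 [0.65173909 0.09574696 0.07728522] [-0.05750719 -1.15614176  1.00457462] 0.08542274344551251 [[0.245, 0.97], [0.97, -0.245]]
```

View pics/sc7.png

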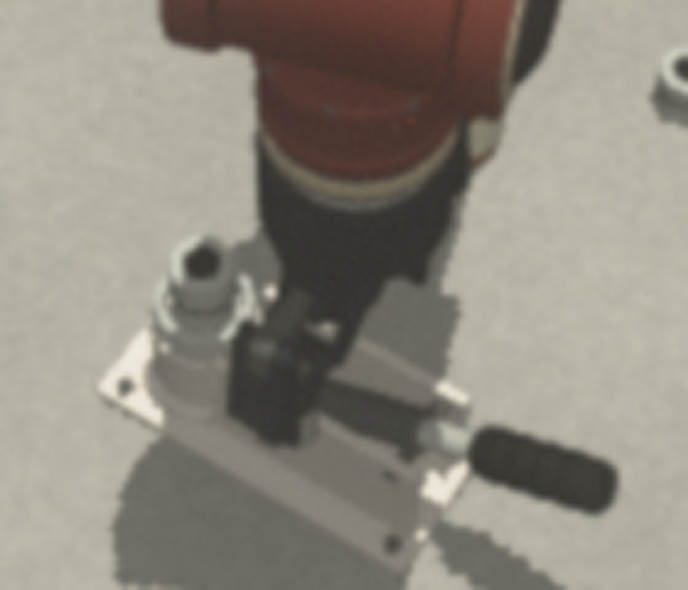

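Request:
{"api": "carry_out", "payload": {
  "series": [
    [0,0,-0.8,0,0,0,1],
    [0,0,-0.8,0,0,0,1],
    [0,0,-0.5,0,0,0,1],
    [0,0,-0.15,0,0,0,1],
    [0,0,0,0,0,0,0.8],
    [0,0,0,0,0,0,0.7],
    [0,0,0,0,0,0,0.5],
    [0,0,0,0,0,0,0.45],
    [0,0,0,0,0,0,0.45],
    [0,0,0,0,0,0,0.45]
  ],
  "grip_force": 80
}}

```text
t: 13.05
tool_pos: [0.6541, 0.096, 0.0246]
tool_rot: [2.477, 1.93, 0.004]
contact_force: [2.6, -0.1, 6.0]
opening: 0.0473
```

```bash
python3 snap.py sc8 scene 230 190 140 120
```

```text
scale 4.916666666666667 13.1 [0.65408863 0.09592029 0.02456076] [3.2185053  0.02231673 6.48954953] 0.04724877042942286 [[0.244, 0.97], [0.97, -0.244]]
```

View pics/sc8.png

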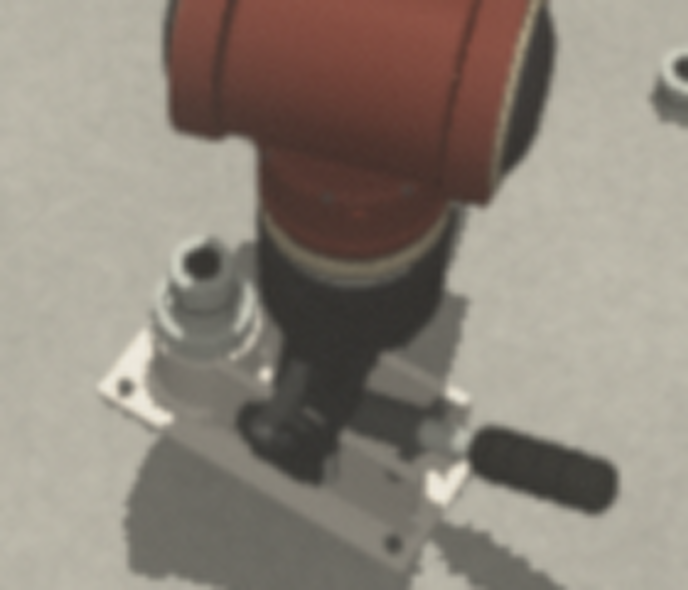

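Request:
{"api": "carry_out", "payload": {
  "series": [
    [0,0,0.08,0,0,0,0.45],
    [0,0,0.12,0,0,0,0.45],
    [0,0,0,0,0,0,0.45]
  ]
}}

```text
t: 13.4
tool_pos: [0.6496, 0.0961, 0.0249]
tool_rot: [-2.475, -1.928, 0.008]
contact_force: [-1.1, 0.3, -7.7]
opening: 0.0471
```

```bash
python3 snap.py sc9 scene 230 190 140 120
```

```text
scale 4.916666666666667 13.45 [0.64974146 0.09605609 0.02495156] [-1.18614633 -0.39081359 -9.24962896] 0.04744317269152598 [[0.245, 0.97], [0.97, -0.245]]
```

View pics/sc9.png

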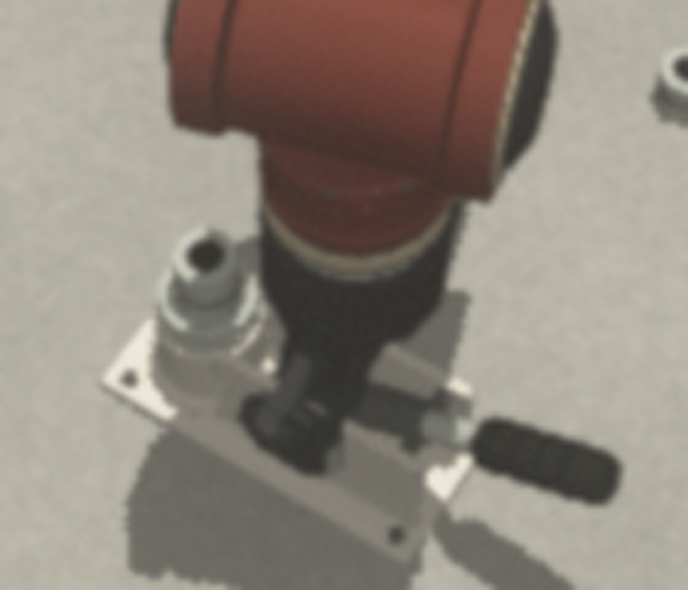

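Request:
{"api": "carry_out", "payload": {
  "series": [
    [-0.11,-0.22,0.05,0,0,0.1,0.45],
    [-0.21,-0.44,0.05,0,0,0.2,0.45],
    [-0.27,-0.555,0,0,0,0.25,0.45],
    [-0.27,-0.555,0,0,0,0.25,0.45],
    [-0.27,-0.555,0,0,0,0.25,0.45],
    [-0.27,-0.555,0,0,0,0.25,0.45],
    [-0.27,-0.555,0,0,0,0.25,0.45],
    [-0.27,-0.555,0,0,0,0.25,0.45],
    [-0.27,-0.555,0,0,0,0.25,0.45],
    [-0.21,-0.44,0,0,0,0.2,0.45],
    [-0.13,-0.28,0,0,0,0.12,0.45],
    [-0.08,-0.17,0,0,0,0.07,0.45]
  ]
}}

```text
t: 14.65
tool_pos: [0.5855, -0.0404, 0.0293]
tool_rot: [-2.224, -2.216, 0.002]
contact_force: [1.0, 0.2, -9.9]
opening: 0.0473
```

Request:
{"api": "carry_out", "payload": {
  "series": [
    [0,0,0,0,0,0,0.45],
    [0,0,0,0,0,0,0.45]
  ]
}}

```text
t: 14.85
tool_pos: [0.5868, -0.0396, 0.0302]
tool_rot: [-2.225, -2.218, -0.0]
contact_force: [0.3, -0.6, -11.4]
opening: 0.0469
```

```bash
python3 snap.py sc10 scene 150 130 170 130; python3 snap.py tc10 top 220 110 170 130
```

```text
scale 4.538461538461538 14.9 [ 0.58695053 -0.03953243  0.03026429] [ 0.37246138  0.3845728  -9.95237832] 0.04727843614029366 [[0.003, 1.0], [1.0, -0.003]]
scale 4.538461538461538 14.95 [ 0.58702381 -0.03949584  0.03032874] [ -0.5248646   -0.70939862 -10.72668571] 0.04730403645891442 [[0.003, 1.0], [1.0, -0.003]]
```

View pics/sc10.png

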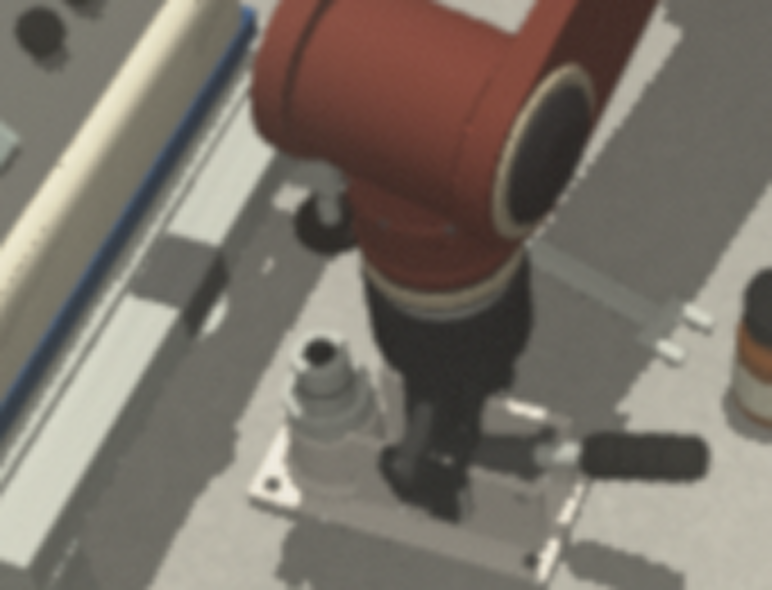

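View pics/tc10.png

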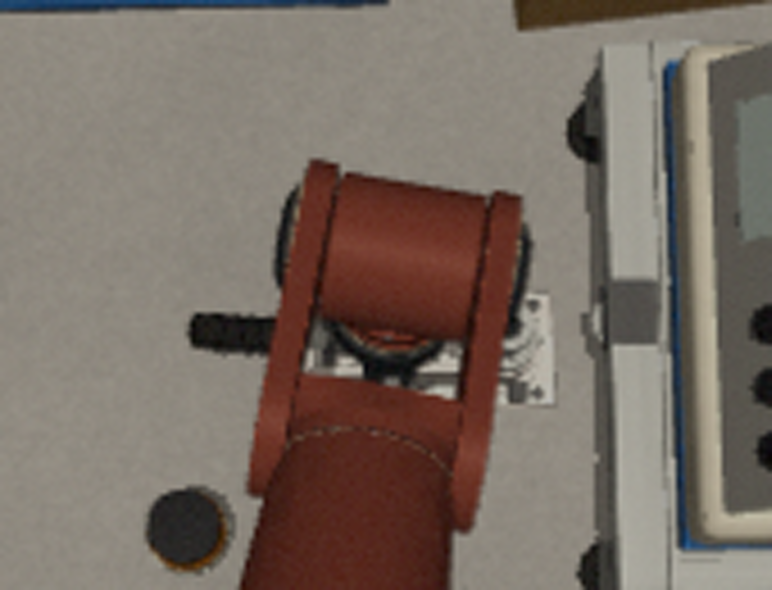

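```bash
python3 - <<'E'
from h import *
np.set_printoptions(precision=4,suppress=True)
s=4.53846;k=.5-.5/s
S=lambda u,v,z:at("scene",150+u/s-k,130+v/s-k,z)
T=lambda u,v,z:at("top",220+u/s-k,110+v/s-k,z)
print("sleeve top",S(321,352,.102))
print("front corners top",T(549,291,.012),T(554,405,.012))
print("corner scene front near",S(249,494,.012), "rear near",S(543,580,.012))
print("handle end tip axis top",T(192,331,.10))
E
```

```text
sleeve top [ 0.5829 -0.1151  0.102 ]
front corners top [ 0.6263 -0.1498  0.012 ] [ 0.5493 -0.1505  0.012 ]
corner scene front near [ 0.6224 -0.151   0.012 ] rear near [0.6215 0.0121 0.012 ]
handle end tip axis top [0.5878 0.0843 0.1   ]
```

Request:
{"api": "carry_out", "payload": {
  "series": [
    [0.04,0,-0.06,0,0,0,0.45],
    [0,0,-0.06,0,0,0,0.45],
    [0,0,-0.04,0,0,0,0.45],
    [0,0,0,0,0,0,0.45]
  ]
}}

```text
t: 15.35
tool_pos: [0.5876, -0.0398, 0.0259]
tool_rot: [-2.224, -2.218, 0.001]
contact_force: [-0.6, -1.4, -10.0]
opening: 0.0472
```

```bash
python3 snap.py sc11 scene 150 130 170 130
```

```text
scale 4.538461538461538 15.4 [ 0.58767207 -0.03985456  0.02605096] [ -0.10739555   0.31000133 -11.34952103] 0.04697483910021591 [[0.003, 1.0], [1.0, -0.003]]
```

View pics/sc11.png

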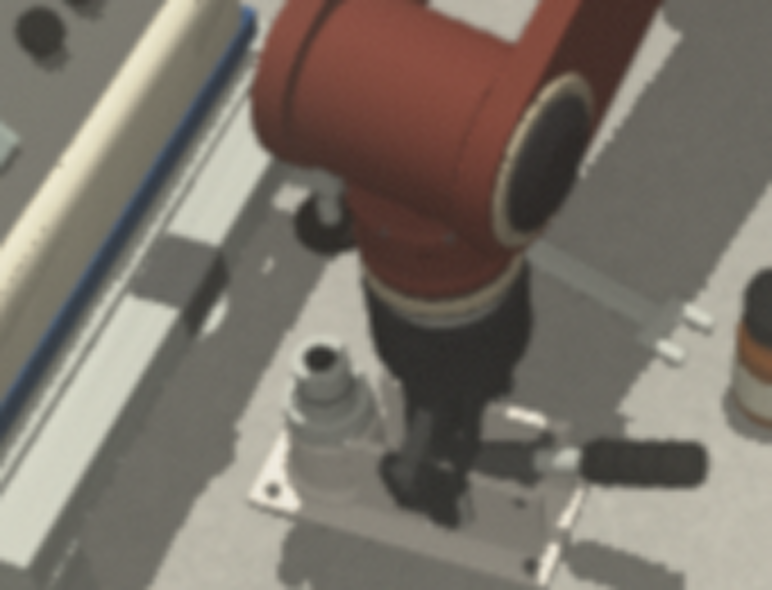

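Request:
{"api": "carry_out", "payload": {
  "series": [
    [0,-0.12,-0.02,0,0,0,0.45],
    [0,-0.24,0,0,0,0,0.45],
    [0,-0.3,0,0,0,0,0.45],
    [0,-0.3,0,0,0,0,0.45],
    [0,-0.3,0,0,0,0,0.45],
    [0,-0.3,0,0,0,0,0.45],
    [0,-0.3,0,0,0,0,0.45],
    [0,-0.3,0,0,0,0,0.45],
    [0,-0.24,0,0,0,0,0.45],
    [0,-0.14,0,0,0,0,0.45],
    [0,-0.06,0,0,0,0,0.45],
    [0,0,0,0,0,0,0.45]
  ]
}}

```text
t: 16.6
tool_pos: [0.5878, -0.105, 0.0258]
tool_rot: [-2.225, -2.218, -0.0]
contact_force: [0.9, -0.3, -11.2]
opening: 0.0472
```

```bash
python3 snap.py sc12 scene 120 130 170 130; python3 snap.py tc12 top 250 110 150 130
```

```text
scale 4.538461538461538 16.65 [ 0.5877971  -0.10480365  0.02575031] [  0.57958275  -0.26735065 -10.63116731] 0.047233226319649144 [[0.003, 1.0], [1.0, -0.003]]
scale 4.538461538461538 16.7 [ 0.5877559  -0.10468835  0.02573683] [-3.16069427e-04  4.89757276e-01 -9.96464925e+00] 0.04694592072466295 [[0.003, 1.0], [1.0, -0.003]]
```

View pics/sc12.png

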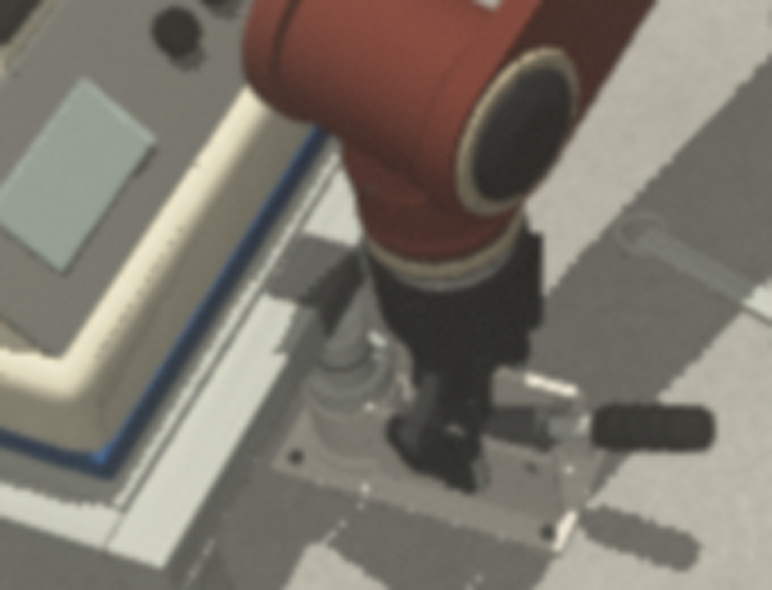

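View pics/tc12.png

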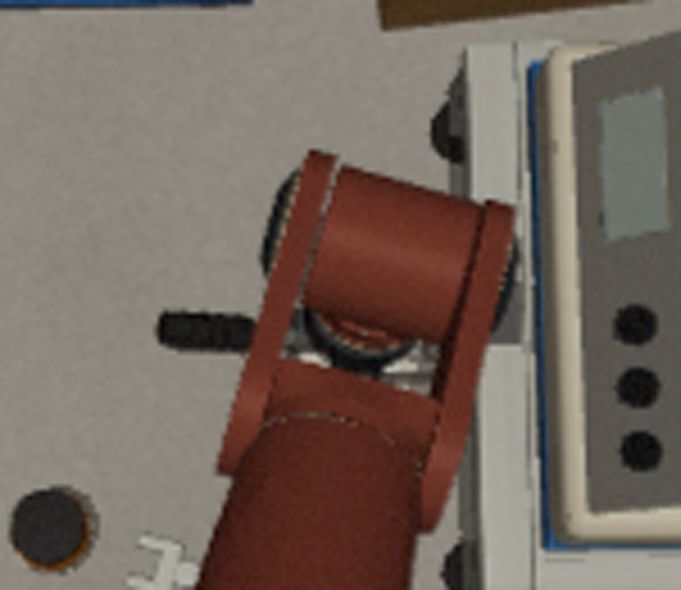

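Request:
{"api": "carry_out", "payload": {
  "series": [
    [0,-0.15,0,0,0,0,0.45],
    [0,-0.15,0,0,0,0,0.45],
    [0,-0.05,0,0,0,0,0.45],
    [0,0,-0.04,0,0,0,0.45],
    [0,0,-0.04,0,0,0,0.45],
    [0,0,0,0,0,0,0.45]
  ]
}}

```text
t: 17.3
tool_pos: [0.5882, -0.114, 0.0247]
tool_rot: [2.224, 2.218, -0.0]
contact_force: [-2.7, -0.0, -4.3]
opening: 0.0471
```

```bash
python3 snap.py sc13 scene 150 150 140 110; python3 snap.py tc13 top 250 110 150 130
```

```text
scale 5.363636363636363 17.35 [ 0.58818492 -0.11393367  0.02462616] [-3.32578584 -0.29105356 -4.61135286] 0.04732568420633823 [[0.003, 1.0], [1.0, -0.003]]
scale 4.538461538461538 17.4 [ 0.58819353 -0.11394225  0.02465536] [-3.66207229  0.36662158 -3.3353204 ] 0.04737080398482187 [[0.003, 1.0], [1.0, -0.003]]
```

View pics/sc13.png

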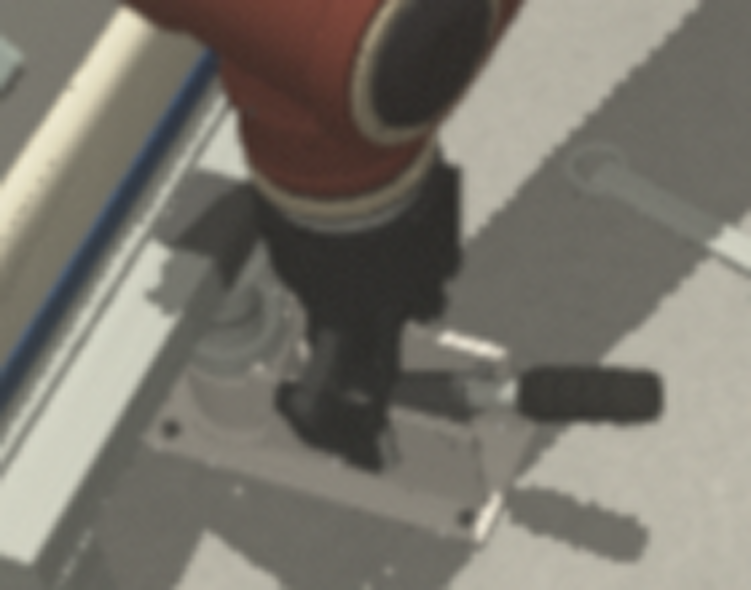

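View pics/tc13.png

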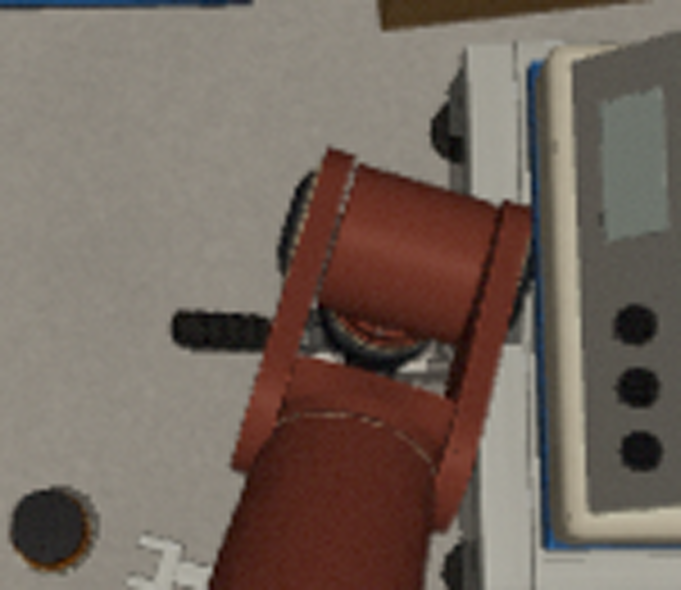

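Request:
{"api": "carry_out", "payload": {
  "series": [
    [0,0,-0.04,0,0,0,0.45],
    [0,0,-0.02,0,0,0,0.45],
    [0,0,0,0,0,0,0.45]
  ]
}}

```text
t: 17.7
tool_pos: [0.5886, -0.114, 0.0246]
tool_rot: [2.224, 2.217, 0.0]
contact_force: [-7.8, 1.5, 4.5]
opening: 0.0472
```

```bash
python3 - <<'E'
from h import *
np.set_printoptions(precision=4,suppress=True)
s=5.363636;k=.5-.5/s
S=lambda u,v,z:at("scene",150+u/s-k,150+v/s-k,z)
print("front near, rear near",S(145,438,.009),S(478,542,.009))
print("cup rim centre est",S(238,318,.069))
E
```

```text
front near, rear near [ 0.6237 -0.2245  0.009 ] [ 0.6258 -0.0623  0.009 ]
cup rim centre est [ 0.5862 -0.1851  0.069 ]
```

Request:
{"api": "carry_out", "payload": {
  "series": [
    [0,0,0,0,0,0,0.6],
    [0,0,0,0,0,0,0.75],
    [0,0,0,0,0,0,1],
    [0,0,0,0,0,0,1],
    [0,0,0.5,0,0,0,1],
    [0,0,1,0,0,0,1],
    [0,0,1,0,0,0,1],
    [0,0.3,1,0,0,0,1],
    [0,0.8,0.9,0,0,0,1],
    [0,1,0.4,0,0,0,1],
    [0,1,0,0,0,0,1],
    [0,1,0,0,0,0,0.6]
  ]
}}

```text
t: 18.9
tool_pos: [0.5885, -0.0104, 0.1444]
tool_rot: [2.223, 2.216, 0.003]
contact_force: [-0.1, -0.6, -0.7]
opening: 0.0735
```

Request:
{"api": "carry_out", "payload": {
  "series": [
    [0,1,0,0,0,0,0.3],
    [0,1,0,0,0,0,0],
    [0,0,0,0,0,0,0],
    [0,0,0,0,0,0,0]
  ],
  "grip_force": 30
}}

```text
t: 19.3
tool_pos: [0.5881, 0.0389, 0.1431]
tool_rot: [2.223, 2.219, 0.0]
contact_force: [0.8, 0.0, 0.5]
opening: 0.0123
```

```bash
python3 snap.py sc14 scene 150 150 170 130; python3 snap.py tc14 top 250 110 150 130; python3 - <<'E'
from station import ctrl
import pickle
out={}
for n in("scene","top"):
    im=ctrl.get_image(n); r=ctrl.trace(im,"jack");out[n]=r;print(n,[a["p"] for a in r])
pickle.dump(out,open("m2.pkl","wb"))
E
```

```text
scale 4.538461538461538 19.35 [0.58807226 0.03835203 0.14292571] [ 0.48167706 -1.08481474  0.55673348] 0.0046251993488672415 [[0.003, 1.0], [1.0, -0.003]]
scale 4.538461538461538 19.4 [0.58801567 0.03802527 0.14273888] [-0.28881665 -0.23524448  0.1357912 ] 0.0007012522997269869 [[0.004, 1.0], [1.0, -0.004]]
scene [0.86]
top [0.82]
```

View pics/sc14.png

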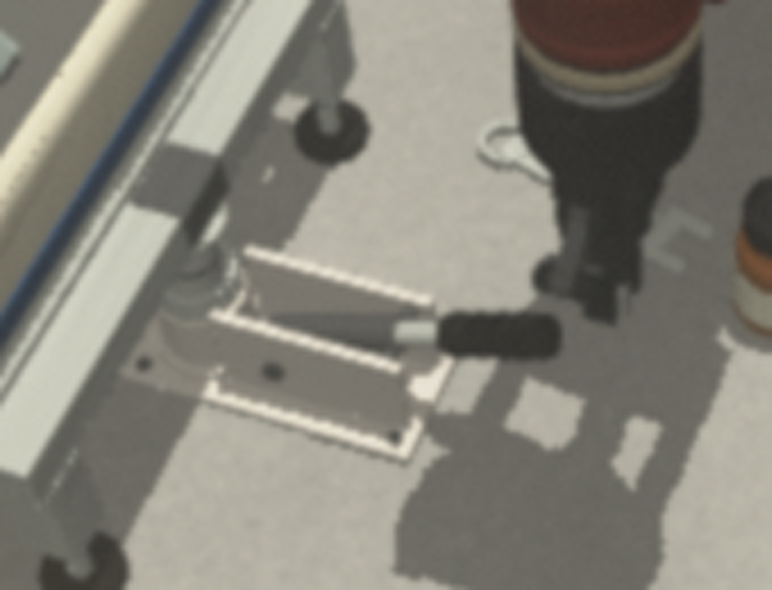

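View pics/tc14.png

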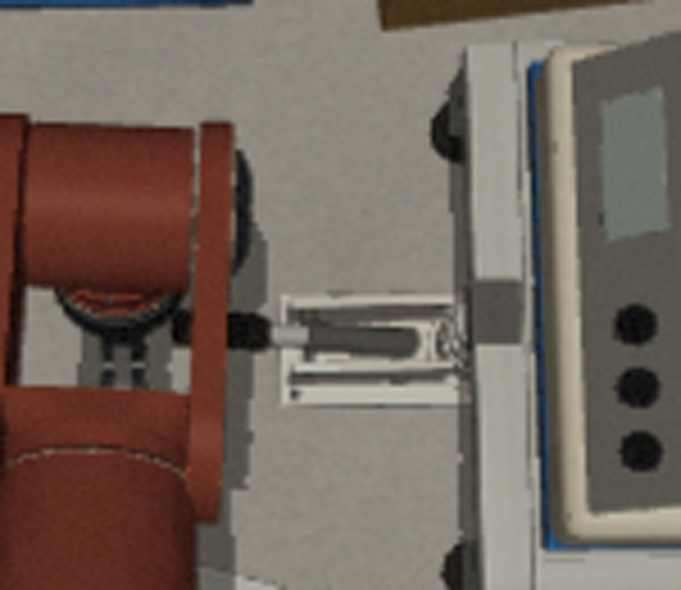

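```bash
python3 - <<'E'
from h import *
np.set_printoptions(precision=4,suppress=True)
s=4.538461;k=.5-.5/s
S=lambda u,v,z:at("scene",150+u/s-k,150+v/s-k,z)
T=lambda u,v,z:at("top",250+u/s-k,110+v/s-k,z)
print("top rear",T(283,294,.008),T(283,405,.008))
print("top plate center",(T(470,280,.141)+T(521,344,.141))/2, T(470,280,.141),T(470,344,.141), "rail ends front",T(466,45,.14))
print("scene rear near / front near",S(405,463,.008),S(124,372,.006))
print("scene cheeks tops rear", S(402,371,.066),S(437,300,.066))
print("scene rail plate",S(148,148,.141),S(133,203,.141),S(218,158,.141),S(185,217,.141))
# cheek-based x centre, handle end
print("grip tip top z.098",T(173,331,.098),"scene",S(558,336,.1))
E
```

```text
top rear [ 0.6267 -0.0632  0.008 ] [ 0.5516 -0.0612  0.008 ]
top plate center [ 0.5869 -0.1842  0.141 ] [ 0.6069 -0.1696  0.141 ] [ 0.5676 -0.1681  0.141 ] rail ends front [ 0.7546 -0.1728  0.14  ]
scene rear near / front near [ 0.6276 -0.0613  0.008 ] [ 0.6227 -0.2248  0.006 ]
scene cheeks tops rear [ 0.6093 -0.0646  0.066 ] [ 0.5639 -0.0642  0.066 ]
scene rail plate [ 0.5713 -0.2075  0.141 ] [ 0.6044 -0.199   0.141 ] [ 0.5661 -0.1721  0.141 ] [ 0.6041 -0.1714  0.141 ]
grip tip top z.098 [0.5867 0.0111 0.098 ] scene [0.5861 0.0105 0.1   ]
```

Request:
{"api": "carry_out", "payload": {
  "series": [
    [0,-0.76,0,0,0,0,0],
    [0,-0.76,0,0,0,0,0],
    [0,-0.76,-0.4,0,0,0,0],
    [0,0,-0.6,0,0,0,0],
    [0,0,-0.4,0,0,0,0],
    [0,0,-0.4,0,0,0,0],
    [0,0,0,0,0,0,0]
  ]
}}

```text
t: 20.3
tool_pos: [0.5873, -0.0178, 0.0959]
tool_rot: [-2.223, -2.218, 0.002]
contact_force: [-0.1, -1.4, 2.2]
opening: 0.0
```

```bash
python3 snap.py sc15 scene 150 150 170 130
```

```text
scale 4.538461538461538 20.35 [ 0.58756103 -0.01807451  0.09681405] [-0.43434692 -1.86481597  1.60383874] -0.00023823241872149563 [[0.002, 1.0], [1.0, -0.002]]
```

View pics/sc15.png

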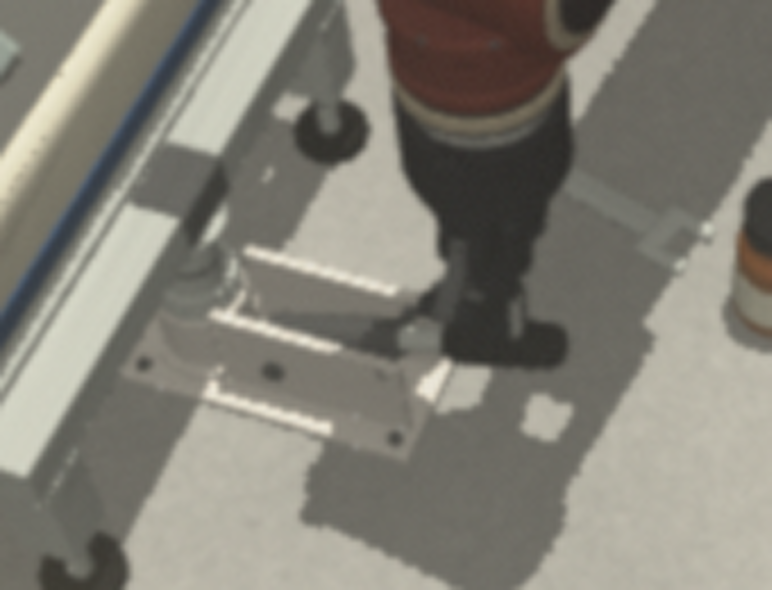

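Request:
{"api": "carry_out", "payload": {
  "series": [
    [0,0,-0.4,0,0,0,0],
    [0,0,-0.4,0,0,0,0],
    [0,0,-0.3,0,0,0,0],
    [0,0,-0.1,0,0,0,0],
    [0,0,0,0,0,0,0]
  ]
}}

```text
t: 20.85
tool_pos: [0.5896, -0.0169, 0.0701]
tool_rot: [2.223, 2.218, 0.006]
contact_force: [-2.4, 2.7, 10.9]
opening: 0.0001
```

```bash
python3 snap.py sc16 scene 150 150 170 130
```

```text
scale 4.538461538461538 20.9 [ 0.58962075 -0.0169481   0.07025283] [-2.70333692  3.58537262 10.88506909] -6.152463729770316e-05 [[0.002, 1.0], [1.0, -0.002]]
```

View pics/sc16.png

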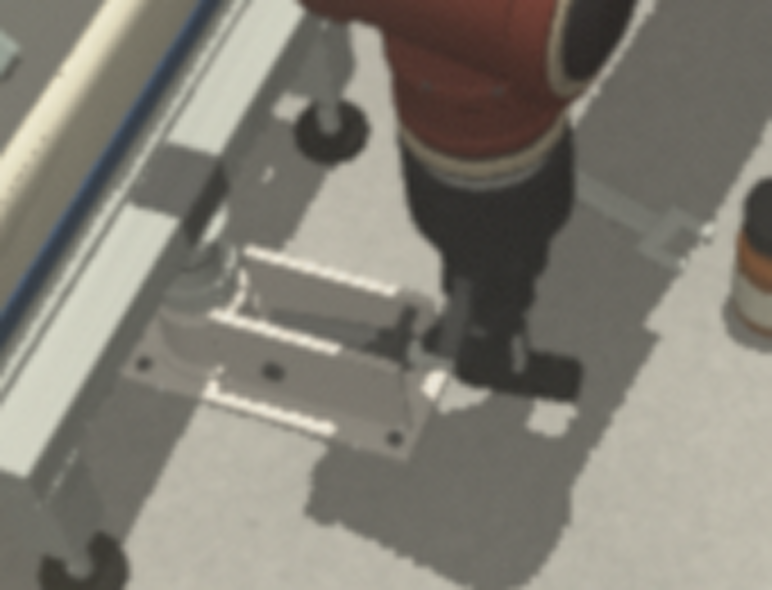

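Request:
{"api": "carry_out", "payload": {
  "series": [
    [0,0,-0.08,0,0,0,0],
    [0,0,0,0,0,0,0]
  ]
}}

```text
t: 21.1
tool_pos: [0.5897, -0.0166, 0.0686]
tool_rot: [2.224, 2.218, 0.007]
contact_force: [-3.5, 4.8, 12.6]
opening: 0.0
```

Request:
{"api": "carry_out", "payload": {
  "series": [
    [0,0,-0.08,0,0,0,0],
    [0,0,0,0,0,0,0]
  ]
}}

```text
t: 21.3
tool_pos: [0.59, -0.0168, 0.0669]
tool_rot: [2.223, 2.218, 0.007]
contact_force: [-2.2, 4.1, 12.4]
opening: 0.0
```

```bash
python3 snap.py sc17 scene 150 150 170 130; python3 - <<'E'
import pickle,cv2,numpy as np
a=pickle.load(open("f_sc14.pkl","rb"))[165:265,150:260];b=pickle.load(open("f_sc17.pkl","rb"))[165:265,150:260]
cv2.imwrite("pics/cmp.png",cv2.resize(np.hstack([a,b]),None,fx=3.6,fy=3.6,interpolation=2))
E
```

```text
scale 4.538461538461538 21.35 [ 0.59001241 -0.01677921  0.06698054] [-3.35990198  3.50932104 12.86943672] -7.863237083951259e-06 [[0.002, 1.0], [1.0, -0.002]]
```

View pics/cmp.png

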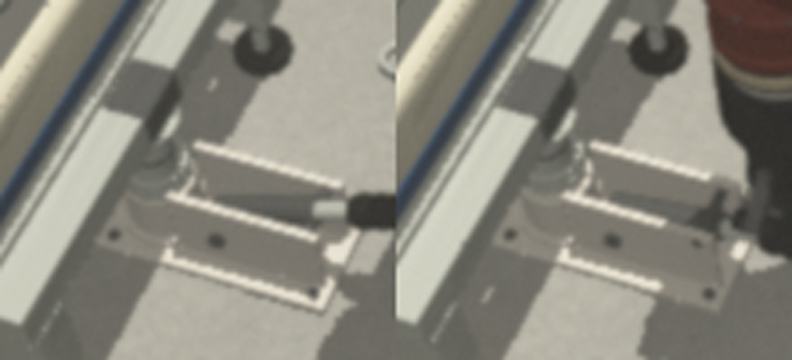

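Request:
{"api": "carry_out", "payload": {
  "series": [
    [0,0,-0.1,0,0,0,0],
    [0,0,0,0,0,0,0],
    [0,0,0,0,0,0,0]
  ]
}}

```text
t: 21.65
tool_pos: [0.5904, -0.0169, 0.0663]
tool_rot: [2.222, 2.217, 0.007]
contact_force: [-5.7, 4.4, 20.8]
opening: -0.0003
```

Request:
{"api": "carry_out", "payload": {
  "series": [
    [0,0,0.7,0,0,0,0],
    [0,0,0.7,0,0,0,0],
    [0,0,0.68,0,0,0,0],
    [0,0,0,0,0,0,0],
    [0,0,0,0,0,0,0]
  ]
}}

```text
t: 22.15
tool_pos: [0.5878, -0.0178, 0.1127]
tool_rot: [-2.224, -2.218, -0.001]
contact_force: [-0.3, 0.1, -0.7]
opening: 0.0003
```

```bash
python3 snap.py sc18 scene 150 150 170 130; python3 - <<'E'
import pickle,cv2,numpy as np
a=pickle.load(open("f_sc14.pkl","rb"))[165:265,150:260];b=pickle.load(open("f_sc18.pkl","rb"))[165:265,150:260]
cv2.imwrite("pics/cmp2.png",cv2.resize(np.hstack([a,b]),None,fx=3.6,fy=3.6,interpolation=2))
E
```

```text
scale 4.538461538461538 22.2 [ 0.58715158 -0.01780193  0.11173561] [-0.62984005 -0.06917609 -0.14808657] -0.0002533260008165938 [[0.003, 1.0], [1.0, -0.003]]
```

View pics/sc18.png

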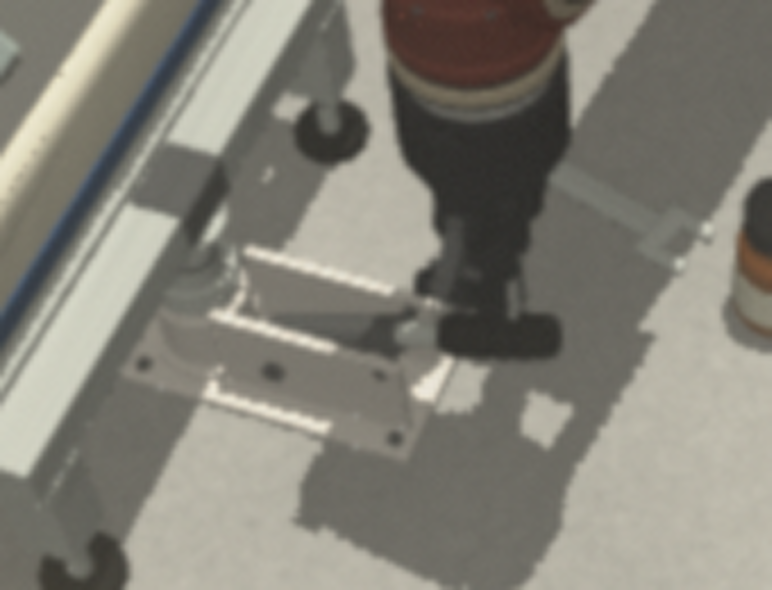

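View pics/cmp2.png

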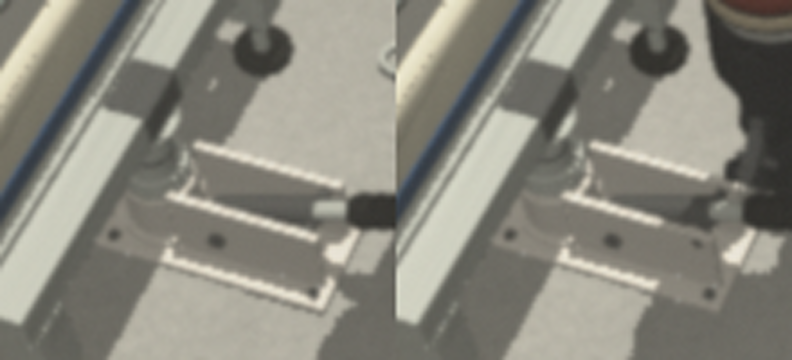

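Request:
{"api": "carry_out", "payload": {
  "series": [
    [0,0,-0.6,0,0,0,0],
    [0,0,-0.5,0,0,0,0],
    [0,0,-0.4,0,0,0,0],
    [0,0,-0.3,0,0,0,0],
    [0,0,-0.2,0,0,0,0],
    [0,0,-0.08,0,0,0,0],
    [0,0,0,0,0,0,0],
    [0,0,0,0,0,0,0]
  ]
}}

```text
t: 23.0
tool_pos: [0.5894, -0.0172, 0.0656]
tool_rot: [-2.224, -2.218, -0.004]
contact_force: [-10.5, 4.5, 30.6]
opening: -0.0001
```

```bash
python3 snap.py sc19 scene 150 150 170 130; python3 - <<'E'
import pickle,cv2,numpy as np
a=pickle.load(open("f_sc14.pkl","rb"))[165:265,150:260];b=pickle.load(open("f_sc19.pkl","rb"))[165:265,150:260]
cv2.imwrite("pics/cmp3.png",cv2.resize(np.hstack([a,b]),None,fx=3.6,fy=3.6,interpolation=2))
E
```

```text
scale 4.538461538461538 23.05 [ 0.58941881 -0.01716248  0.06566971] [-11.6861822    4.72612695  31.13600218] 0.00041423618899173893 [[0.003, 1.0], [1.0, -0.003]]
```

View pics/cmp3.png

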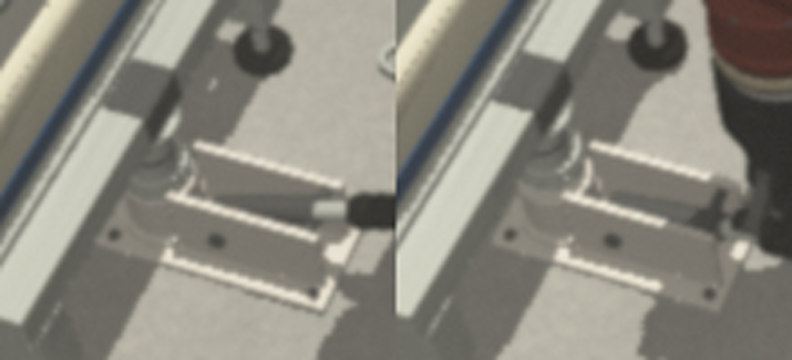

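Request:
{"api": "carry_out", "payload": {
  "series": [
    [0,0,0.7,0,0,0,0],
    [0,0,0.7,0,0,0,0],
    [0,0,0.68,0,0,0,0],
    [0,0,0,0,0,0,0],
    [0,0,0,0,0,0,0]
  ]
}}

```text
t: 23.55
tool_pos: [0.5871, -0.0179, 0.1114]
tool_rot: [-2.224, -2.217, 0.001]
contact_force: [-0.3, -0.2, 0.0]
opening: 0.0003
```

```bash
python3 snap.py sc20 scene 150 150 170 130
```

```text
scale 4.538461538461538 23.6 [ 0.58667182 -0.01785778  0.11079394] [0.42620071 0.66537255 0.81969658] -7.700430796579136e-05 [[0.003, 1.0], [1.0, -0.003]]
```

View pics/sc20.png

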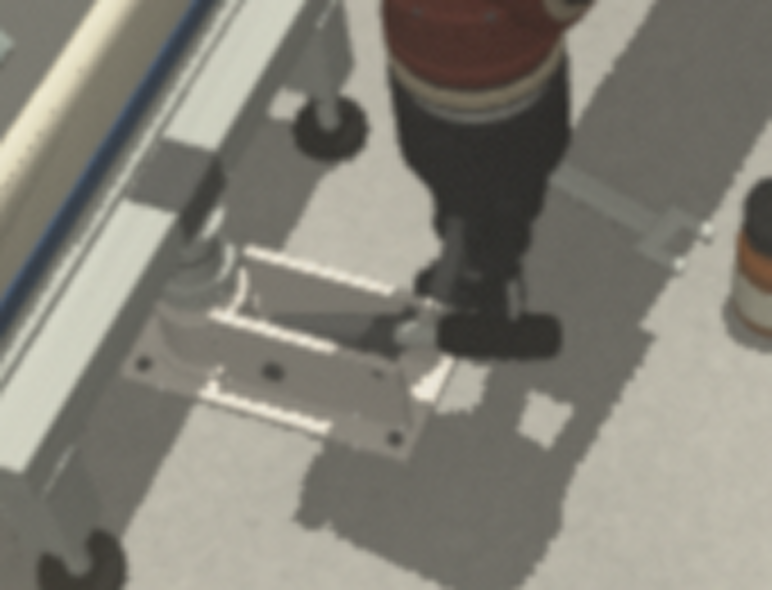

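Request:
{"api": "carry_out", "payload": {
  "series": [
    [0,0,-0.6,0,0,0,0],
    [0,0,-0.5,0,0,0,0],
    [0,0,-0.4,0,0,0,0],
    [0,0,-0.3,0,0,0,0],
    [0,0,-0.2,0,0,0,0],
    [0,0,-0.06,0,0,0,0],
    [0,0,0,0,0,0,0],
    [0,0,0,0,0,0,0]
  ]
}}

```text
t: 24.4
tool_pos: [0.5896, -0.0167, 0.0659]
tool_rot: [-2.224, -2.218, -0.006]
contact_force: [-10.0, 6.0, 29.4]
opening: 0.0004
```

```bash
python3 snap.py sc21 scene 120 110 180 140;python3 snap.py tc21 top 250 110 150 130; python3 - <<'E'
import pickle,cv2,numpy as np
a=pickle.load(open("f_sc14.pkl","rb"))[165:265,150:260];b=pickle.load(open("f_sc21.pkl","rb"))[165:265,150:260]
cv2.imwrite("pics/cmp4.png",cv2.resize(np.hstack([a,b]),None,fx=3.6,fy=3.6,interpolation=2))
# rail rise by template matching of dark plate region and leg-end region
A=pickle.load(open("f_sc14.pkl","rb"))
for n in ("sc19","sc20","sc21"):
    B=pickle.load(open(f"f_{n}.pkl","rb"))
    for (l,t,w,h) in [(165,172,32,30),(175,180,26,20)]:
        f=8;up=lambda I:cv2.resize(I,None,fx=f,fy=f,interpolation=cv2.INTER_CUBIC)
        T=up(A[t:t+h,l:l+w]);S=up(B[t-8:t+h+8,l-8:l+w+8]);r=cv2.matchTemplate(S,T,cv2.TM_CCOEFF_NORMED);_,m,_,p=cv2.minMaxLoc(r)
        print(n,round(m,3),(p[0]/f-8,p[1]/f-8))
from h import *
print("expected shift per 10mm", np.array(px("scene",(.587,-.187,.15)))-px("scene",(.587,-.187,.14)))
E
```

```text
scale 4.214285714285714 24.45 [ 0.58963506 -0.01663419  0.0658883 ] [-9.89569136  6.29642598 28.33919163] 0.00023847765293108812 [[0.003, 1.0], [1.0, -0.003]]
scale 4.538461538461538 24.5 [ 0.58966298 -0.01664148  0.06592278] [-9.99305733  6.7949215  28.5973398 ] -0.00028498724360964895 [[0.003, 1.0], [1.0, -0.003]]
sc19 0.99 (-1.5, -1.875)
sc19 0.987 (-1.5, -1.875)
sc20 0.992 (-0.75, -1.0)
sc20 0.992 (-0.75, -0.875)
sc21 0.99 (-3.0, -3.625)
sc21 0.988 (-2.75, -3.625)
expected shift per 10mm [-0.8401555  -2.83018554]
```

View pics/cmp4.png

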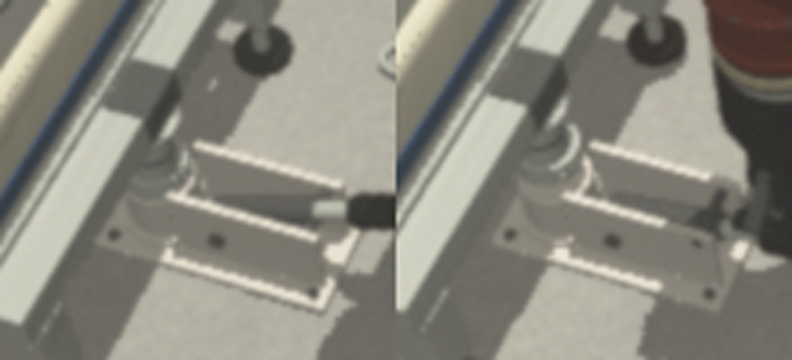

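View pics/sc21.png

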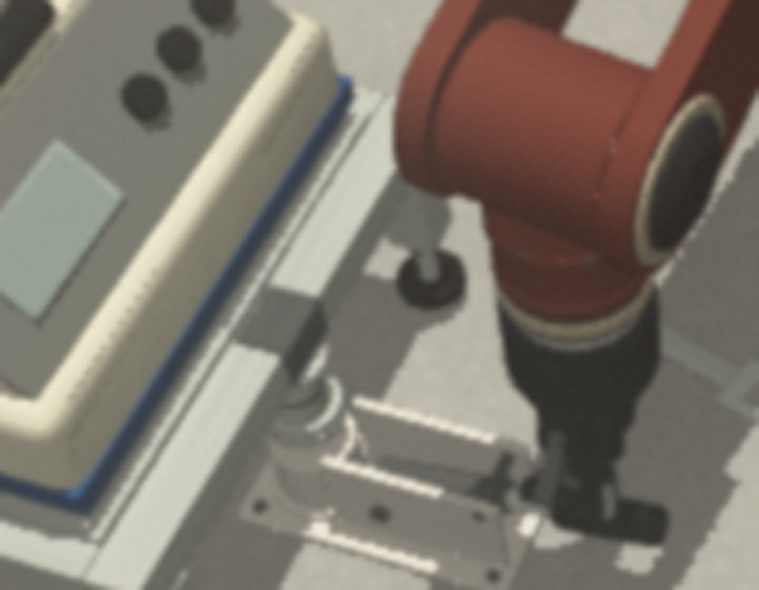

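```bash
python3 - <<'E'
from station import ctrl
o=ctrl.get_obs();print(o["t"],o["tool_pos"],o["contact_force"])
print(ctrl.finish_job())
E
```

```text
24.5 [ 0.58966298 -0.01664148  0.06592278] [-9.99305733  6.7949215  28.5973398 ]
the job is handed in; nothing more can be done
None
```

I stood the 37 mm sleeve in the jack's cup, set the jack under the lift pad and pumped three full strokes. The job was handed in at 24.5 s, still pressing the handle against its stop. No verdict was reported.

- **Sleeve:** I used the plain steel one; the yellow sleeve of the same height was left alone. The camera images showed it upright in the cup and under the pad.
- **Jack position:** measured after it was set down, the saddle is within about 2 mm of the pad centre. It did not visibly shift while I pumped.
- **Handle:** on the first stroke it reached its stop at a fingertip height of about 66 mm. All three strokes went that far, and it sprang fully up between them.
- **Lift:** the last image shows the front of the stand raised about 11–12 mm. That is slightly over a centimetre, but two notches would have given only 5–7 mm.
- **Final push:** about 29 N down, more than needed, with about 10 N sideways. Both readings were steady, and I left the push as it was.
- **Not checked:** I did not measure the glassware, spanner, spare foot and other sleeves again at the end. They looked undisturbed wherever they appeared in the images.

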